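# Fit the holder's spacer and hold the sprung dust lid at its index

### The job

Get the watch movement ready to be moved to its holder: slide the tall steel spacer ring over the holder's upright post, all the way down onto the holder's foot without dropping it, and let it go. Then lift the sprung lid of the grey case by its knob until the lid's pointer pin lines up with the index clamped on the quadrant, never swinging it wide open, and finish while still holding the lid still at that angle, so that the watchmaker can take the movement out. Leave the index where it is clamped and do not disturb the other things on the bench.

Things in the scene. Friction and masses are not known exactly. Their poses are not given: they have to be found in the camera images.
- spacer: the tall spacer ring, plain steel: outer diameter 36, bore 16, height 24 mm, about 0.12 kg, loose, standing flat on the bench (the other ring on the bench is flat, 6 mm high). Origin at the centre of its underside, z along the bore
- holder: movement holder, fixed: a dark steel foot, diameter 64, 12 mm high, with an upright steel post of diameter 12 in its middle, whose top is 57 mm above the bench and tapers over the last 5 mm to diameter 6. Origin at the centre of the foot's underside, z up. With the spacer seated, the spacer's origin is 12 mm above this origin
- post_top (a point): centre of the top of the holder's post, 57 mm above the bench
- case: fixed grey instrument case 170 (x) x 160 (y) x 70 mm high, a watch movement inside, covered by an aluminium lid 166 x 160 x 8 mm. Origin under its centre; its x points from the front (knob side) to the hinge, its y to the side with the quadrant; z up. The quadrant, a thin dark sector frame with ticks every 10 degrees, stands up to 195 mm above the bench at y = +93 mm
- lid_hinge (a point): point on the lid's hinge axis, middle of its width, 80 mm in +x from the case's origin and 74 mm above the bench. The axis runs along the case's y
- lid (a joint): opening angle of the lid in rad: 0 shut, grows as its front rises; the lid then turns about point lid_hinge. A spring shuts it: about 1.0 N m when shut, 1.6 N m at 0.8 rad (7 to 11 N at the knob); let go, it slams shut. Stops at 1.3
- lid_knob (a point): centre of the lid's black knob, an upright round disc of diameter 26, 14 mm thick along the case's y (pinch its flat cheeks; it may turn between the pads), 32 mm above the lid's top face on a stem of diameter 10. Lid shut: 140 mm in -x from the hinge axis, 36 mm above it, 110 mm above the bench, at y = -20 mm of the case. Turns with the lid: x along the lid to the hinge, y along the hinge axis
- pointer (a point): tip of the pointer pin (diameter 6) that sticks out of the lid's quadrant side, 145 mm from the hinge axis in the lid's mid plane, 88 mm from the case's middle in y
- index (a joint): angle in rad at which the steel index is clamped on the quadrant, measured as joint lid is: the lid's pointer lines up with the index when joint lid equals this value (0.44 to 0.79, different each time). Clamped by friction; leave it alone
- index_mark (a point): the index: a steel block 30 x 16 x 20 mm with a blade 6 mm thick that runs outward from it to 175 mm from the hinge axis (tip up to 205 mm above the bench: pass over it), clamped on the quadrant's arc; this point lies 145 mm from the hinge axis on the index's line, 100 mm from the case's middle in its y. Its x axis runs along the index's line towards the hinge axis
- bezel: bystander: flat steel ring, diameter 44, 6 mm high. Origin under its centre
- loupe: bystander: black eyeglass, diameter 38, 40 mm high. Origin under its centre
- driver: bystander: screwdriver 130 mm long, lying along its x. Origin underneath
- tweezers: bystander: steel tweezers 120 mm long, lying along x. Origin underneath
- jar: bystander: amber jar with black cap, diameter 40, 45 mm high. Origin under its centre
- vice: bystander: small aluminium movement vice 80 x 40 x 27 mm with two pins. Origin underneath
- barrel: bystander: brass barrel, diameter 22, 12 mm high. Origin under its centre
Mind the look-alikes: they are no part of the job. Several things have the shape of the spacer; the one meant has the colours described above.

How it is judged:
By the outcome, as a careful person would: the job done as asked, in the order asked, and still so for the second after the job is handed in, while the arm keeps its last pose, push and grip.
It also fails if it takes over 53 s, if anything falls off the work surface, if the arm or the gripper's body presses on something with over 40 N, if the wrist force passes 120 N, or if a joint passes its speed limit or range.

### The arm

A 6-joint arm with a two-finger parallel gripper is mounted at the origin on the work surface. World frame = base frame: x ahead of the robot, y to its left, z up, the work surface at z = 0. Lengths are in mm, angles in rad, forces in N, time in s.
With the tool pointing down it reaches from about 425 to 950 mm from the base axis. Payload 3.5 kg.
Tool frame: the origin (TCP) lies midway between the tips of the shut fingers; the grasp point (between the pads) lies 19 mm behind it; z points along the fingers, y is the line along which they close (so a half turn about z gives the same grasp; the last joint's range is limited). The gripper opens to 85 mm and grips with 20 to 120 N. Pads are 22 mm wide; open, the fingers measure 114 mm over their backs; the gripper's body (76 mm by 85 mm) begins 54 mm behind the grasp point. The pads swing forward as they close: fully open they stand 13 mm farther back than shut.
Start: joints at [-1.494, 0.286, 1.577, -0, 1.279, -0.15], TCP at [151.806, -657.694, 231.325] pointing down, gripper open.
Joint ranges: [-2.77, 2.77], [-0.9, 2.22], [0.21, 2.48], [-1.53, 4.67], [0.24, 2.81], [-2.84, 2.84]. Speed limits (rad/s): [2.79, 2.79, 3.14, 3.14, 3.14, 3.14].

### API

Orientations are given as a rotation vector (axis times angle).
In Python, from cell import bot, cams, job gives the robot as it stands.
- The arm moves only by the shell command python3 -m inch 'ROWS' [FORCE]. ROWS is a JSON object of lists of equal length, an entry for each row: "jaw": the finger opening in mm, from 0 to 85.4; "translation": the shift along the world's x, y, z in mm, a list of three; "yaw": the turn about the world's z in degrees. A call has 1 to 12 rows; each row is the pose to reach, as a shift and turn from the pose commanded when the call began; what a row does not reach only later rows make up. A row lasts 1/12 s, in which the tool goes at most 41.7 mm and 7.16 degrees, less where a joint would pass 70% of its speed; a pose out of reach is approached as far as the arm can. A call with a gripper value outside its range is refused whole. The fingers move at their own pace and stop on an object; FORCE is the grip in N (left out, the last holds). Time passes only in rows, so rows that repeat a pose let the fingers close. It gives the time, the measured TCP pose, the force, the opening and the grip force at its end, in the units of the state.
- bot.state(): the state, without advancing time (a new reading comes with each control period).
- cams.grab_frame(name): name is "scene" or "top" or "wrist"; returns a dict with "pixels" (400x640x3 uint8, red, green, blue), "fx", "fy", "cx", "cy" (pixels), "T" (4x4, takes a point from camera to world coordinates). Camera axes: x right, y up, looking along -z (the intrinsics and any distortion apply to the point x, -y, -z); pixel columns grow to the right and rows downward; lengths in mm; the calibration is good to about 2 mm. A picture is of the moment at which its call begins. There is no depth.
- job.hand_in(): hands the job in; it is judged then, once.
The state is a dict: "clock": time; "joint_pos": joint angles; "joint_velocities": joint speeds; "joint_efforts": joint torques, N m; "position": TCP position; "ee_rot": TCP orientation; "force": force on the tool from outside, world axes, zero at the start; "wrist_torque": the same for the moment, N m; "grip_width": finger opening in mm; "grip_force": force on a finger pad.
Only numpy, scipy, OpenCV 4.12 (cv2) and the standard library are available. Lean on these libraries where they do the work, as an engineer would, in place of code of your own. Each camera call takes 0.05 s, during which the arm holds its last target. There are 200 camera calls.

## Working session

There is one attempt and no reset: what is moved stays moved. The work goes in short steps, Python scripts to look and compute and a shell command to move; the robot and the scene stay as the last step left them, time stands still between calls to the robot, and variables do not carry over. Pictures are saved under pics/ and viewed, at most 10 in all, crops included, and the job is handed in when it is done.

```bash
mkdir -p pics; ls
python3 - <<'E'
from cell import bot,cams
import cv2,numpy as np,pickle
s=bot.state();print(s)
d={n:cams.grab_frame(n) for n in("scene","top")}
pickle.dump(d,open('f0.pkl','wb'))
for n in d:
    print(n,{k:(v if k!='T' else np.round(v,3).tolist()) for k,v in d[n].items() if k!='pixels'})
    cv2.imwrite(f'pics/{n}0.png',cv2.cvtColor(d[n]['pixels'],cv2.COLOR_RGB2BGR))
E
```

```text
pics
{'clock': 0.0, 'joint_pos': array([-1.49398251e+00,  2.87208214e-01,  1.57816356e+00, -3.32571061e-05,
        1.27857487e+00, -1.50001140e-01]), 'joint_velocities': array([ 0.00109794, -0.00043991, -0.0002508 ,  0.00016109,  0.00129662,
       -0.00237379]), 'joint_efforts': array([ 4.13440341e-05, -4.05978870e+01, -2.92629308e+01, -9.39733172e-05,
        5.71514087e-03,  1.21608051e-05]), 'position': array([ 151.76084358, -657.05495609,  229.9260723 ]), 'ee_rot': array([-3.11907171e+00, -3.55265550e-01, -8.52418441e-05]), 'force': array([-0.49763002, -0.16765025, -0.17249606]), 'wrist_torque': array([-0.01955895,  0.03399623, -0.00187898]), 'grip_force': 0.0, 'grip_width': 85.54546786041531}
scene {'fx': 380.11669669844764, 'fy': 380.11669669844764, 'cx': 318.0281954735439, 'cy': 201.1701024666182, 'T': [[-0.838, -0.331, 0.434, 1004.498], [0.546, -0.526, 0.652, 650.497], [0.012, 0.783, 0.622, 728.83], [0.0, 0.0, 0.0, 1.0]]}
top {'fx': 443.63574531823303, 'fy': 443.63574531823303, 'cx': 315.31662244193825, 'cy': 201.33900949741553, 'T': [[-0.02, 0.989, -0.148, 336.789], [-1.0, -0.02, -0.004, 6.229], [-0.007, 0.148, 0.989, 1523.034], [0.0, 0.0, 0.0, 1.0]]}
```

View pics/scene0.png

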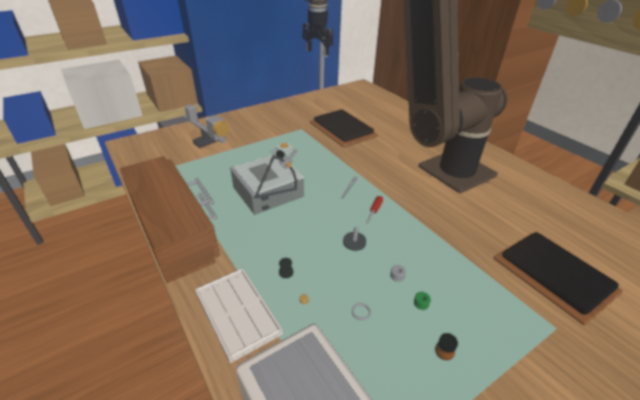

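View pics/top0.png

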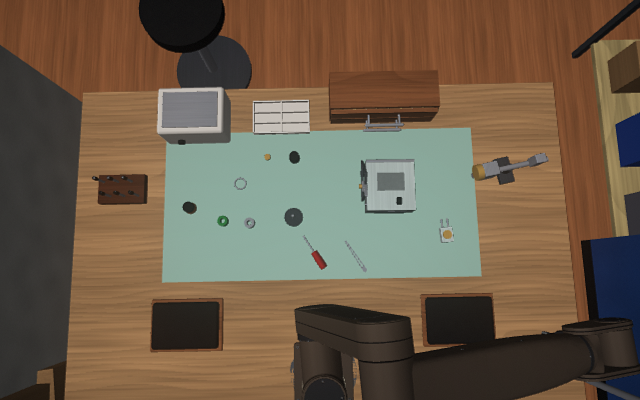

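The case is at top-view (389,186) with its knob near (399,201) and the quadrant on its left at x≈361. The holder is at top (293,217) and scene (355,241).

Tall-ring candidates are green at top (223,221) / scene (423,300) and grey steel at top (250,223) / scene (398,272). The flat ring at top (240,184) is the bezel. The grey one fits "plain steel", so I'll confirm it in a crop and measure.

```bash
cat > h.py <<'E'
import numpy as np,cv2
def ray(f,u,v):
    T=np.array(f['T']);d=np.array([(u-f['cx'])/f['fx'],-(v-f['cy'])/f['fy'],-1.])
    return T[:3,3],T[:3,:3]@d/np.linalg.norm(d)
def plane(f,u,v,z):
    o,d=ray(f,u,v);return o+d*(z-o[2])/d[2]
def tri(obs):
    A=np.zeros((3,3));b=np.zeros(3);R=[ray(*o) for o in obs]
    for o,d in R:
        P=np.eye(3)-np.outer(d,d);A+=P;b+=P@o
    p=np.linalg.solve(A,b);return p,[round(float(np.linalg.norm((np.eye(3)-np.outer(d,d))@(p-o))),1) for o,d in R]
def proj(f,p):
    T=np.array(f['T']);q=T[:3,:3].T@(np.asarray(p)-T[:3,3])
    return f['cx']+f['fx']*q[0]/-q[2], f['cy']+f['fy']*q[1]/q[2]
def crop(f,u,v,w,h,s):
    p=f['pixels'][v:v+h,u:u+w];return cv2.cvtColor(cv2.resize(p,None,fx=s,fy=s,interpolation=cv2.INTER_CUBIC),cv2.COLOR_RGB2BGR)
E
python3 - <<'E'
from h import *
import pickle
d=pickle.load(open('f0.pkl','rb'));t,s=d['top'],d['scene']
a=np.hstack([crop(t,210,190,100,75,4),crop(s,340,220,100,75,4)])
b=np.hstack([crop(t,340,145,100,75,4),crop(s,222,135,100,75,4)])
cv2.imwrite('pics/crop0.png',np.vstack([a,b]))
for n,A,B in(("spacer",(250,223),(398,272)),("holderfoot",(293,217),(355,242)),):
    print(n,tri([(t,*A),(s,*B)]),plane(t,*A,12),plane(s,*B,12))
E
```

```text
spacer (array([491.53439123, 238.55484777,  12.11798773]), [0.7, 0.7]) [492.0267593  238.02302941  12.        ] [490.94187442 239.0124022   12.        ]
holderfoot (array([510.54657999,  91.28727924,   2.63254436]), [0.3, 0.3]) [509.67920118  90.56963856  12.        ] [516.72609205  98.70301576  12.        ]
```

View pics/crop0.png

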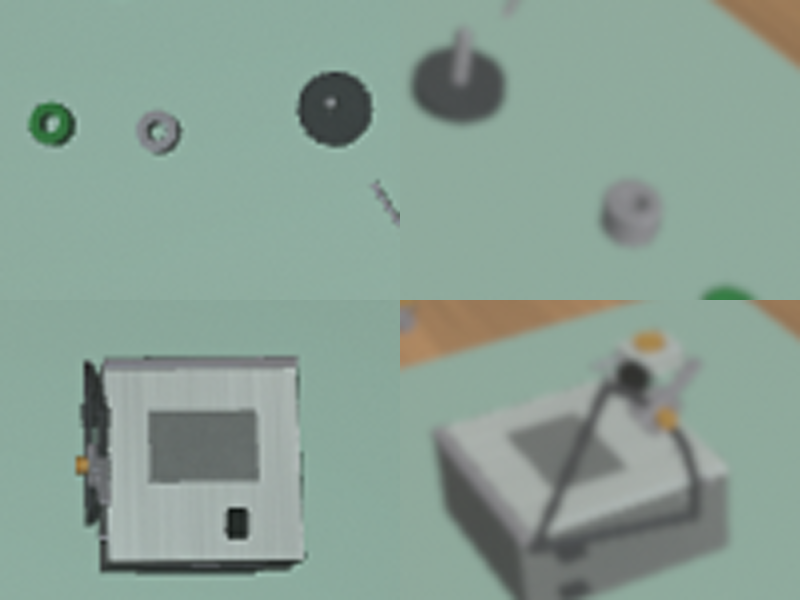

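The crop confirms the plain grey tall ring at top (250,223) is the spacer; its neighbour is green. Next I move over it, swinging out around the base and above the case.

```bash
python3 -m inch '{"jaw":[85,85,85,85,85,85,85,85,85,85,85,85],"translation":[[30,25,6],[60,50,12],[90,76,18],[120,101,24],[150,126,30],[180,151,36],[210,176,42],[240,201,48],[270,226,54],[300,252,60],[305,290,60],[310,330,60]],"yaw":[-2,-4,-6,-8,-10,-12,-13,-13,-13,-13,-13,-13]}' && python3 -m inch '{"jaw":[85,85,85,85,85,85,85,85,85,85,85,85],"translation":[[2,40,0],[4,80,0],[6,120,0],[8,160,0],[10,200,0],[12,240,0],[14,280,0],[16,320,0],[18,360,0],[20,400,0],[22,440,0],[25,480,0]],"yaw":[0,0,0,0,0,0,0,0,0,0,0,0]}' && python3 -m inch '{"jaw":[60,60,60,60],"translation":[[0,20,-20],[0,20,-20],[0,20,-20],[0,20,-20]],"yaw":[0,0,0,0]}'
python3 - <<'E'
from h import *
from cell import bot,cams
import pickle
d={n:cams.grab_frame(n) for n in("wrist",)}
pickle.dump(d,open('f1.pkl','wb'));f=d['wrist']
print(f['fx'],f['cx'],f['cy'],np.round(f['T'],3).tolist(),bot.state()['position'],bot.state()['ee_rot'])
cv2.imwrite('pics/w1.png',crop(f,0,0,640,400,1))
E
```

```text
clock: 1.1
position: [462.8, -326.3, 290.9]
ee_rot: [-3.141, -0.001, 0.0]
force: [0.3, -0.1, -0.8]
grip_width: 85.3
grip_force: 0.0
clock: 2.1
position: [486.1, 154.3, 291.0]
ee_rot: [3.141, 0.0, -0.0]
force: [2.3, 0.4, 0.6]
grip_width: 85.3
grip_force: 0.0
clock: 2.43
position: [486.7, 171.8, 271.2]
ee_rot: [3.141, -0.0, -0.001]
force: [0.1, 0.2, -0.3]
grip_width: 59.7
grip_force: 0.0
359.2131849192424 326.0551676665158 195.1033867422999 [[0.001, 0.954, 0.301, 564.151], [-1.0, 0.001, -0.0, 171.673], [-0.001, -0.301, 0.954, 414.113], [0.0, 0.0, 0.0, 1.0]] [487.08917757 171.4544496  271.74656438] [ 3.14125499e+00 -1.72267964e-03  8.80767215e-04]
```

View pics/w1.png

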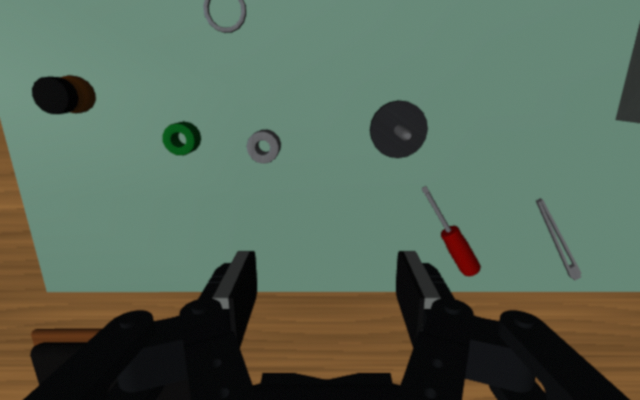

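Wrist view: spacer top at (264,145), green ring (181,138), holder foot (398,129) with post top near (402,132), driver and tweezers below right. Second wrist view from lower down, then I triangulate.

```bash
python3 -m inch '{"jaw":[60,60,60,60,60,60],"translation":[[-10,0,-40],[-20,0,-80],[-30,0,-110],[-30,0,-110],[-30,0,-110],[-30,0,-110]],"yaw":[0,0,0,0,0,0]}'
cat > seg.py <<'E'
from h import *
def blobs(f):
    "low-saturation blobs: returns masks of light steel and dark steel"
    hsv=cv2.cvtColor(f['pixels'],cv2.COLOR_RGB2HSV);S,V=hsv[...,1],hsv[...,2]
    return ((S<32)&(V>70)).astype(np.uint8),((S<70)&(V<75)).astype(np.uint8)
def near(m,u,v,r):
    n,l,st,c=cv2.connectedComponentsWithStats(m)
    best=[(st[i,4],i) for i in range(1,n) if st[i,4]>8 and np.hypot(*(c[i]-(u,v)))<r]
    if not best:return None
    a,i=max(best);cn=max(cv2.findContours((l==i).astype(np.uint8),0,1)[0],key=len)
    e=cv2.fitEllipse(cv2.convexHull(cn)) if len(cn)>=5 else None
    return a,c[i],e,st[i],l==i
E
python3 - <<'E'
from seg import *
from cell import bot,cams
import pickle
f1=pickle.load(open('f1.pkl','rb'))['wrist'];f2=cams.grab_frame('wrist')
pickle.dump({'wrist':f2},open('f2.pkl','wb'));print(bot.state()['position'])
cv2.imwrite('pics/w2.png',crop(f2,120,0,400,300,2))
for f in(f1,f2):
    L,D=blobs(f)
    for n,m,p in(('sp',L,(491,238,12)),('foot',D,(510,92,6)),('post',L,(510,92,45))):
        u,v=proj(f,p);b=near(m,u,v,25);print(n,np.round((u,v)),b and (b[0],b[1].round(1),b[2],b[3]))
E
```

```text
clock: 2.98
position: [459.2, 171.8, 164.2]
ee_rot: [-3.141, 0.002, -0.008]
force: [1.1, -0.2, 0.9]
grip_width: 60.2
grip_force: 0.0
[459.74200962 172.05533726 164.91552213]
sp [267. 150.] (np.int32(593), array([262.2, 146.9]), ((262.2026672363281, 146.96026611328125), (29.949909210205078, 32.37314987182617), 142.4058837890625), array([247, 131,  31,  32, 593], dtype=int32))
foot [397. 132.] (np.int32(2526), array([398.1, 128.7]), ((398.2312316894531, 128.73150634765625), (56.056583404541016, 58.14310073852539), 50.660831451416016), array([ 370,  101,   58,   57, 2526], dtype=int32))
post [404. 137.] (np.int32(56), array([405.6, 134.9]), ((405.5987854003906, 134.9541473388672), (6.8338398933410645, 9.653644561767578), 108.3538589477539), array([401, 132,  10,   7,  56], dtype=int32))
sp [246. 141.] (np.int32(1157), array([237.7, 137. ]), ((237.692626953125, 137.06764221191406), (41.96538543701172, 45.473602294921875), 140.55018615722656), array([ 216,  115,   44,   45, 1157], dtype=int32))
foot [423. 117.] (np.int32(4901), array([425.4, 111.5]), ((425.7378845214844, 111.77572631835938), (77.31227111816406, 82.56086730957031), 46.74641036987305), array([ 386,   72,   80,   81, 4901], dtype=int32))
post [437. 121.] (np.int32(137), array([440.8, 117.6]), ((440.65313720703125, 117.47406768798828), (10.523927688598633, 16.456073760986328), 101.78081512451172), array([432, 112,  17,  12, 137], dtype=int32))
```

View pics/w2.png

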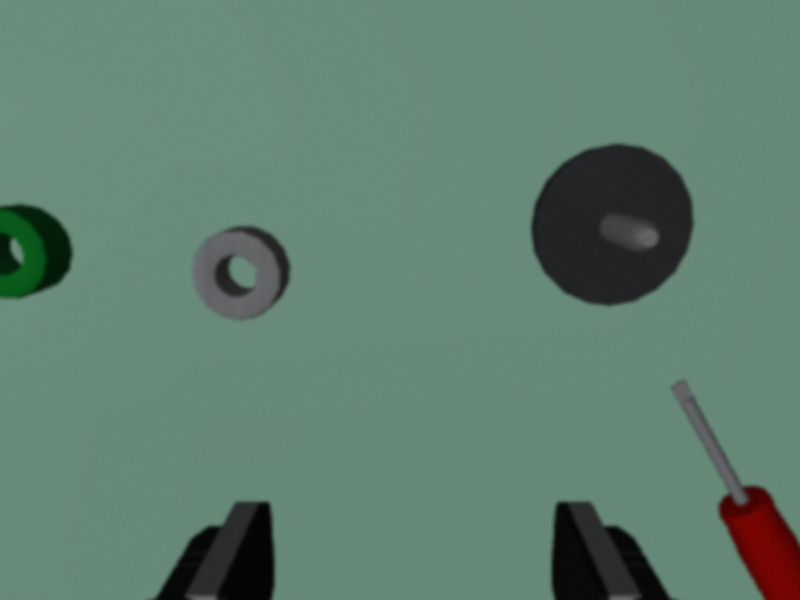

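Second view: spacer top face centre at full-frame (238,137), foot (425,112), post top (444,119), all clear.

Run:
```python
from seg import *
import pickle
t0=pickle.load(open('f0.pkl','rb'));f1=pickle.load(open('f1.pkl','rb'))['wrist'];f2=pickle.load(open('f2.pkl','rb'))['wrist']
print('sp',tri([(f1,262.2,146.9),(f2,237.7,137.1)]),plane(f1,262.2,146.9,24),plane(f2,237.7,137.1,24))
print('foot',tri([(f1,398.2,128.7),(f2,425.7,111.8)]),plane(f1,398.2,128.7,8),plane(f2,425.7,111.8,8))
# post tip: brightest end = pixel of post farthest from foot centre, minus tip radius (3mm)
tips=[]
for f,(u,v),(a,b) in((f1,(405.6,134.9),(398.2,128.7)),(f2,(440.7,117.5),(425.7,111.8))):
    m=near(blobs(f)[0],u,v,5)[4];yy,xx=np.nonzero(m)
    foot=np.array(proj(f,plane(f,a,b,8)));w=np.array([u-a,v-b]);w/=np.hypot(*w)
    s=(xx-a)*w[0]+(yy-b)*w[1];k=s>s.max()-3.5;tips.append((f,xx[k].mean(),yy[k].mean()))
    print('tip',tips[-1][1:],plane(f,*tips[-1][1:],57))
print('post',tri(tips))
s=t0['scene']
print(tri([(f2,237.7,137.1),(s,398,271)]),tri([*tips,(s,355.5,229.5)]))
```

```text
sp (array([495.5705218 , 242.19016265,  21.05825184]), [0.1, 0.1]) [496.16805079 241.61908704  24.        ] [495.90090406 241.50777561  24.        ]
foot (array([514.34908285,  91.62081488,  10.91829139]), [0.0, 0.0]) [514.01532635  91.06144644   8.        ] [514.11100645  90.81570799   8.        ]
tip (np.float64(408.04761904761904), np.float64(136.04761904761904)) [512.8584193   90.58888515  57.        ]
tip (np.float64(446.2692307692308), np.float64(119.11538461538461)) [512.76625081  89.51136547  57.        ]
post (array([513.74732277,  92.25267783,  64.94382226]), [0.3, 0.3])
(array([495.56865973, 242.10778426,  21.522813  ]), [0.0, 0.0]) (array([511.28891698,  87.78661302,  46.8996349 ]), [0.5, 1.6, 1.2])
```

Spacer at (496,241.5) with its top measured at 21–24 mm (given 24). Holder at (514,91) with its post top near 57. Both are in reach, so I approach the spacer.

```bash
python3 -m inch '{"jaw":[60,60,60,60,60,60,60],"translation":[[18,35,-20],[36.5,69.5,-50],[36.5,69.5,-90],[36.5,69.5,-110],[36.5,69.5,-110],[36.5,69.5,-110],[36.5,69.5,-110]],"yaw":[0,0,0,0,0,0,0]}'
python3 - <<'E'
from seg import *
from cell import bot,cams
import pickle
for i in range(3): 
    f=cams.grab_frame('wrist');s=bot.state();print(s['position'],s['joint_pos'][5])
pickle.dump({'wrist':f},open('f3.pkl','wb'));
cv2.imwrite('pics/w3.png',crop(f,160,50,350,260,2))
E
```

```text
clock: 3.62
position: [496.0, 242.2, 54.5]
ee_rot: [-3.14, 0.001, -0.008]
force: [0.3, 0.6, 0.2]
grip_width: 59.8
grip_force: 0.0
[496.16035506 242.21868505  54.91301748] 1.8418313062294673
[495.95912104 242.18575221  54.85672336] 1.8418762176963486
[495.59464828 242.07250852  54.51912006] 1.8419184355166087
```

View pics/w3.png

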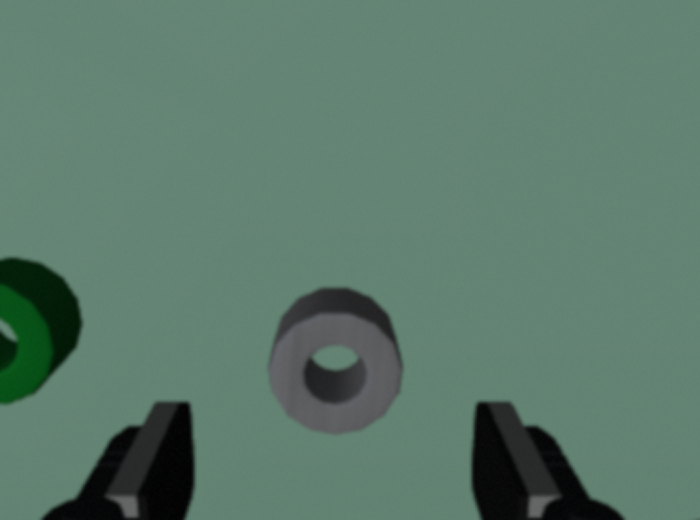

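The ring is centred between the fingers (top face at full-frame (328,236), computed x 495.6, y 241). I descend and grip.

```bash
python3 -m inch '{"jaw":[60,60,60,60,60,33,33,33,33,33,33,33],"translation":[[0,-0.5,-20],[0,-0.5,-38],[0,-0.5,-48],[0,-0.5,-53],[0,-0.5,-53],[0,-0.5,-53],[0,-0.5,-53],[0,-0.5,-53],[0,-0.5,-53],[0,-0.5,-53],[0,-0.5,-53],[0,-0.5,-53]],"yaw":[0,0,0,0,0,0,0,0,0,0,0,0]}' 40
python3 -m inch '{"jaw":[30,30,30,30,30,30,30,30,30,30,30],"translation":[[0,0,0],[0,0,0],[0,0,10],[0,0,40],[0,0,80],[0,0,100],[9,-40,100],[14,-80,100],[18,-110,100],[18,-110,100],[18,-110,100]],"yaw":[0,0,0,0,0,0,0,0,0,0,0]}'
python3 - <<'E'
from seg import *
from cell import bot,cams
import pickle
f=cams.grab_frame('wrist');s=bot.state();print(s['position'],s['grip_width'],s['grip_force'])
pickle.dump({'wrist':f},open('f4.pkl','wb'));
cv2.imwrite('pics/w4.png',crop(f,230,60,266,200,3))
E
```

```text
clock: 4.77
position: [494.5, 241.7, -0.2]
ee_rot: [-3.141, 0.0, -0.004]
force: [-1.3, -0.7, 4.8]
grip_width: 34.1
grip_force: 40.5
clock: 5.68
position: [511.0, 130.0, 98.3]
ee_rot: [-3.141, 0.005, 0.001]
force: [-1.1, 1.0, -1.8]
grip_width: 33.9
grip_force: 40.4
[510.86370459 130.91238591  98.18970286] 34.149683912224674 40.36493092775345
```

View pics/w4.png

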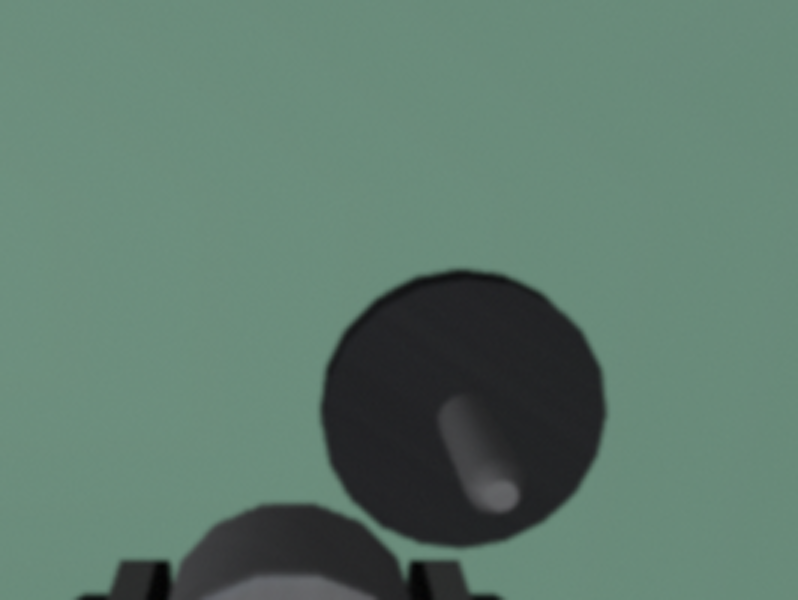

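The ring is held (34 mm opening reading, 40 N) with the post clear in view: tip at full-frame (396,225), foot (384,196). I compute ring and post in the same image.

Run:
```python
from seg import *
import pickle
f=pickle.load(open('f4.pkl','rb'))['wrist'];z=98.2
print('tip',plane(f,395.7,225.3,57),'foot',plane(f,384.3,196.3,9))
g=cv2.cvtColor(f['pixels'],cv2.COLOR_RGB2GRAY)
u,v=proj(f,(511,131,z+24));print('pred ring',u,v)
roi=g[230:330,270:390]
print(roi[::8,::8])
# bore: dark/green blob enclosed by the light top face
_,b=cv2.threshold(cv2.GaussianBlur(roi,(3,3),0),0,255,cv2.THRESH_OTSU)
cs,h=cv2.findContours(b,cv2.RETR_CCOMP,1)
for c,hh in zip(cs,h[0]):
    if cv2.contourArea(c)>80:
        e=cv2.fitEllipse(c);c0=(e[0][0]+270,e[0][1]+230);print(hh[3],cv2.contourArea(c),c0,e[1],plane(f,*c0,z+24))
f3=pickle.load(open('f3.pkl','rb'))['wrist'];print('sp f3',plane(f3,328,236.5,24))
print(np.round(f['T'],3).tolist())
```

```text
tip [512.71799535  91.40546239  57.        ] foot [514.18964263  90.41411657   9.        ]
pred ring 322.8530908812435 294.9623355596591
[[129 129 128 129 129 109  48  44  41 102 108  36  35  36  34]
 [129 128 129 129  60  53  47  43  41  40  39 128  47  35  37]
 [106  99 110  63  58  52  47  44  42  40  39  38 111  98 105]
 [ 45  42  27  62  59  87 102 102 105  77  40  39  26  43  44]
 [ 44  16  55  80  99 100  99 100 101 100  99  54  31  16  45]
 [ 44   4  83 104  98  99  98  99 101 100 100  97  53   6  45]
 [ 44   6 107 102  97  80 105 128 113  95 101  99  93   8  45]
 [ 39   3 106 101  94  36  39  40  54  65 101 100  97   9  38]
 [ 64   4 106  99  92  37  39  43  55  66 103 102  98   8  60]
 [ 19   4 106  98  98  40  40  44  56  70 101 101  97   9  17]
 [  8   5 119  98 100 100  70  60  87 102  99  98 113   8  14]
 [  7   4 126  99 102 101  99 103 101 100  97  95 126   8  12]
 [  7   6 126 126 125 100  99 103  99  96 123 126 126  11  12]]
-1 6153.5 (325.647159576416, 294.39176177978516) (85.52745819091797, 98.23210144042969) [511.24804044 129.93525446 122.2       ]
1 1156.0 (324.42920684814453, 293.4250068664551) (34.490779876708984, 44.222686767578125) [511.67115528 130.39722376 122.2       ]
-1 294.0 (368.64283752441406, 242.35925769805908) (16.117448806762695, 48.87275314331055) [532.88948217 114.29469412 122.2       ]
-1 507.0 (288.44214630126953, 238.4096221923828) (21.83478355407715, 43.555938720703125) [534.50215888 143.3089539  122.2       ]
sp f3 [495.90356654 241.1090517   24.        ]
[[-0.002, 0.954, 0.301, 588.466], [-1.0, -0.002, -0.002, 129.429], [-0.001, -0.301, 0.954, 241.187], [0.0, 0.0, 0.0, 1.0]]
```

```bash
python3 -m inch '{"jaw":[30,30,30,30,30,30,30,30,30],"translation":[[1,-20,0],[2,-39,0],[2,-39,0],[2,-39,-15],[2,-39,-30],[2,-39,-38],[2,-39,-46],[2,-39,-46],[2,-39,-46]],"yaw":[0,0,0,0,0,0,0,0,0]}'
python3 - <<'E'
from seg import *
from cell import bot,cams
import pickle
f=cams.grab_frame('wrist');s=bot.state();print(s['position'],s['force'],s['wrist_torque'])
z=s['position'][2]
pickle.dump({'wrist':f},open('f5.pkl','wb'))
cv2.imwrite('pics/w5.png',crop(f,240,200,170,130,4))
E
```

```text
clock: 6.48
position: [512.9, 92.9, 52.0]
ee_rot: [-3.141, -0.001, 0.002]
force: [-0.5, 0.1, -0.3]
grip_width: 34.0
grip_force: 40.5
[513.49974855  92.81998152  52.56912273] [-0.52852447 -0.13911702 -1.33822667] [ 0.00315445 -0.03682046  0.03940112]
```

View pics/w5.png

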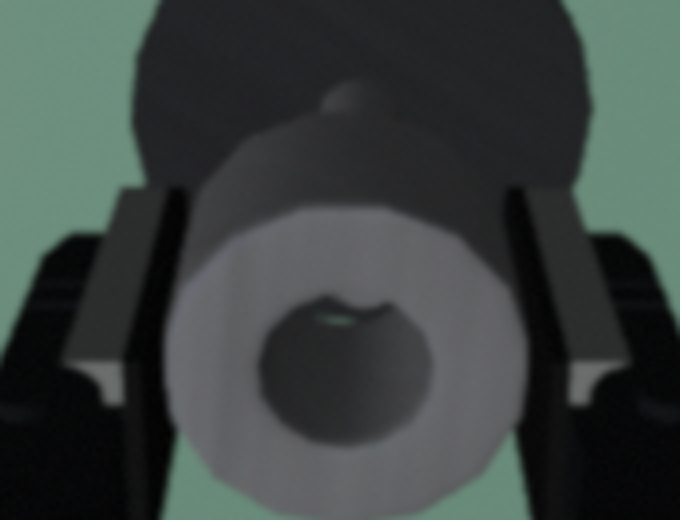

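Through the bore the post tip shows at full-frame (331,276), about 1.8 mm to −y and 0.7 mm to −x of the bore centre (326,293). I correct and slide down most of the way.

```bash
python3 -m inch '{"jaw":[30,30,30,30,30,30,30,30],"translation":[[-0.7,-1.8,0],[-0.7,-1.8,0],[-0.7,-1.8,-8],[-0.7,-1.8,-16],[-0.7,-1.8,-24],[-0.7,-1.8,-32],[-0.7,-1.8,-36],[-0.7,-1.8,-36]],"yaw":[0,0,0,0,0,0,0,0]}'
python3 -c "
from cell import bot
s=bot.state();print(s['position'],s['force'],s['wrist_torque'])"
```

```text
clock: 7.2
position: [511.3, 90.5, 14.5]
ee_rot: [-3.142, 0.0, 0.005]
force: [0.2, -0.1, -1.4]
grip_width: 34.4
grip_force: 40.4
[511.32451538  90.47829125  14.5070621 ] [ 0.2411665  -0.05154334 -1.40003708] [0.01267044 0.04386845 0.03787352]
```

```bash
python3 -m inch '{"jaw":[30,30,30,30],"translation":[[0.3,0,-1],[0.3,0,-2],[0.3,0,-2.5],[0.3,0,-2.5]],"yaw":[0,0,0,0]}'; python3 -m inch '{"jaw":[30,30,30],"translation":[[0,0,-1],[0,0,-1],[0,0,-1]],"yaw":[0,0,0]}'
```

```text
clock: 7.53
position: [513.2, 90.5, 14.1]
ee_rot: [3.142, -0.0, 0.001]
force: [0.0, -0.3, -1.4]
grip_width: 34.2
grip_force: 40.5
clock: 7.78
position: [512.9, 90.5, 12.9]
ee_rot: [-3.142, 0.0, -0.0]
force: [0.2, -0.5, -0.4]
grip_width: 34.4
grip_force: 40.5
```

```bash
python3 -m inch '{"jaw":[30,30,30],"translation":[[0,0,-1],[0,0,-1],[0,0,-1]],"yaw":[0,0,0]}'; python3 -m inch '{"jaw":[30,30,30],"translation":[[0,0,-0.7],[0,0,-0.7],[0,0,-0.7]],"yaw":[0,0,0]}'
```

```text
clock: 8.03
position: [512.9, 90.5, 11.8]
ee_rot: [3.142, -0.0, 0.0]
force: [-0.0, 0.3, -2.2]
grip_width: 34.2
grip_force: 40.5
clock: 8.28
position: [512.9, 90.5, 11.8]
ee_rot: [3.142, -0.0, -0.001]
force: [-3.3, -0.1, 5.5]
grip_width: 34.0
grip_force: 41.0
```

Contact at the predicted height (11.8 mm), so I release and rise.

```bash
python3 -m inch '{"jaw":[40,46,52,56,56,56,56,56,56,56,56,56],"translation":[[0,0,0],[0,0,0],[0,0,0],[0,0,0],[0,0,0],[0,0,10],[0,0,30],[0,0,60],[-20,0,100],[-50,0,130],[-50,0,130],[-50,0,130]],"yaw":[0,0,0,0,0,0,0,0,0,0,0,0]}'
python3 - <<'E'
from seg import *
from cell import bot,cams
import pickle
d={n:cams.grab_frame(n) for n in('wrist','scene','top')};s=bot.state();print(s['position'],s['force'])
pickle.dump(d,open('f6.pkl','wb'))
f=d['wrist'];u,v=[int(q) for q in proj(f,(513,91,30))];print(u,v)
a=crop(f,u-50,v-50,100,100,4);b=crop(d['scene'],222,125,100,100,4)
cv2.imwrite('pics/w6.png',np.hstack([a,b]))
E
```

```text
clock: 9.28
position: [463.8, 90.7, 144.5]
ee_rot: [3.141, 0.0, 0.011]
force: [1.1, -0.1, 0.1]
grip_width: 55.8
grip_force: 0.0
[462.56605762  90.47096737 140.05040295] [ 0.54420756 -0.3961658  -0.33517781]
325 124
```

View pics/w6.png

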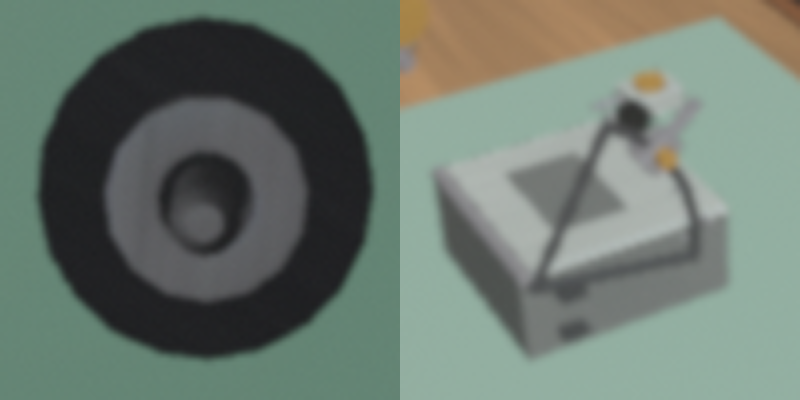

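Left crop: the ring is flat on the foot, with the post in its bore. Right crop: the case, with its knob at scene (381/4-ish → full ≈(280,154)) and the index blade near (288,165)–(297,150). Next, two wrist views over the case.

```bash
python3 -m inch '{"jaw":[40,40,40,40,40,40,40,40,40,40,40,40],"translation":[[0,0,40],[0,0,80],[0,0,120],[5,-40,130],[10,-80,130],[15,-120,130],[18,-150,130],[18,-150,130],[18,-150,130],[18,-150,130],[18,-150,130],[18,-150,130]],"yaw":[0,0,0,0,0,0,0,0,0,0,0,0]}'
python3 - <<'E'
from cell import cams,bot
import pickle
pickle.dump({n:cams.grab_frame(n) for n in('wrist','scene')},open('f7.pkl','wb'));print(bot.state()['position'])
E
python3 -m inch '{"jaw":[40,40,40,40,40,40,40],"translation":[[0,-40,10],[0,-80,10],[0,-120,10],[0,-160,10],[0,-190,10],[0,-190,10],[0,-190,10]],"yaw":[0,0,0,0,0,0,0]}'
python3 - <<'E'
from seg import *
from cell import bot,cams
import pickle
f7=pickle.load(open('f7.pkl','rb'));f8={n:cams.grab_frame(n) for n in('wrist','top')};print(bot.state()['position'])
pickle.dump(f8,open('f8.pkl','wb'))
t=[]
for f in(f7['wrist'],f8['wrist']):
    P=np.array([proj(f,p) for p in [(x,y,z) for x in(515,695) for y in(-315,-120) for z in(0,205)]]);lo=P.min(0);hi=P.max(0);print(lo,hi)
    u0=int(np.clip((lo[0]+hi[0])/2-133,0,640-266));v0=int(np.clip((lo[1]+hi[1])/2-100,0,200));print('crop',u0,v0)
    t.append(crop(f,u0,v0,266,200,1.5))
s=crop(f7['scene'],228,125,100,75,3.99);print(s.shape)
c=np.zeros((600,800,3),np.uint8);c[:300,:399]=t[0][:300,:399];c[:300,401:800]=t[1][:300,:399];c[300:300+s.shape[0],:399]=s[:300,:399]
tp=crop(f8['top'],345,150,100,75,3.99);c[300:599,401:800]=tp[:299,:399]
cv2.imwrite('pics/w8.png',c)
E
```

```text
clock: 10.43
position: [480.9, -58.4, 270.5]
ee_rot: [-3.141, -0.003, 0.002]
force: [-0.1, -0.5, 0.3]
grip_width: 39.5
grip_force: 0.0
[480.89853773 -58.48327376 270.92992207]
clock: 11.12
position: [480.8, -250.2, 280.9]
ee_rot: [-3.141, 0.003, 0.001]
force: [-0.8, 0.0, -0.4]
grip_width: 40.2
grip_force: 0.0
[ 481.01944678 -248.47977814  281.03525462]
[ 380.83551813 -245.20762488] [913.6944571  159.89222635]
crop 374 0
[  46.97518629 -225.96940021] [464.56616449 155.41455802]
crop 122 0
(299, 399, 3)
```

View pics/w8.png

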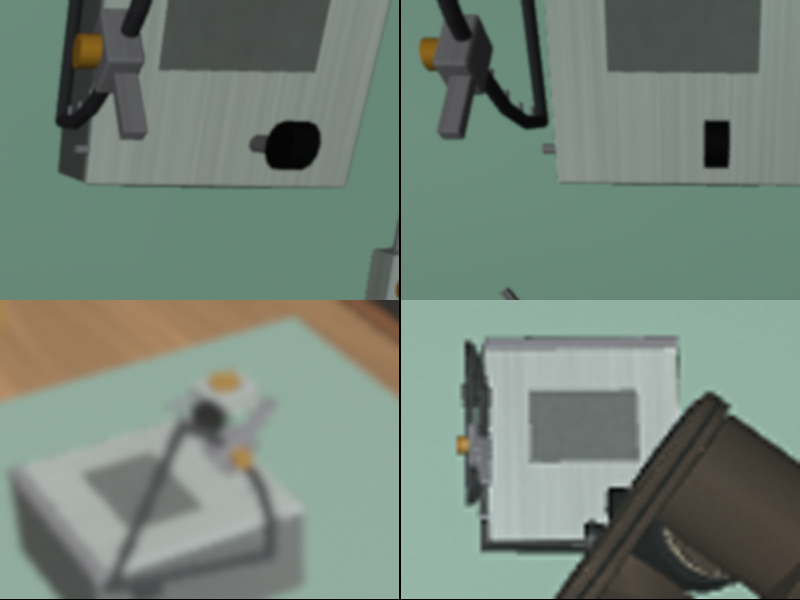

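The pointer tip is at f7 (425,100) / f8 (218,99). The knob is at f7 (569,97) / f8 (332,96). The index blade's outer end is at f7 (463,89) / f8 (156,90), and the lid's front-left corner at f7 (433,123) / f8 (226,121). I triangulate these.

```bash
cat > idx.py <<'E'
from seg import *
import pickle
f7=pickle.load(open('f7.pkl','rb'));a=f7['wrist'];b=pickle.load(open('f8.pkl','rb'))['wrist'];s=f7['scene']
A=lambda x,y:(a,374+x/1.5,y/1.5)
B=lambda x,y:(b,122+(x-401)/1.5,y/1.5)
S=lambda x,y:(s,228+x/3.99,125+(y-300)/3.99)
if __name__=='__main__':
    for n,o in dict(knob=[A(293,146),B(716.5,144)],pointer=[A(76,150),B(544,149)],corner=[A(88,183),B(557,181)],blade_tip=[A(134,133),B(452,135)],blade_tipS=[A(134,133),B(452,135),S(271,403)],block=[A(122,40),B(465,45)]).items():
        print(n,*tri(o))
    k=tri([A(293,146),B(716.5,144)])[0];k2=plane(*B(716.5,144),110);print(k2)
    hx=k2[0]+140;cy=k2[1]+20;print('hinge x',hx,'casey',cy)
    p=tri([A(76,150),B(544,149)])[0]
    for q in(A(134,133),B(452,135),S(271,403)):
        o,d=ray(*q);X=o+d*(cy+100-o[1])/d[1];print(X,np.hypot(hx-X[0],X[2]-74),np.arctan2(X[2]-74,hx-X[0]))
E
python3 idx.py
```

```text
knob [ 546.73980798 -255.35057037  111.29994216] [0.1, 0.1]
pointer [ 542.57796452 -147.82522984   75.0176419 ] [0.1, 0.1]
corner [ 523.32292841 -155.57831823   79.65409449] [0.1, 0.1]
blade_tip [ 553.89221104 -141.69613291  185.2525988 ] [0.5, 0.5]
blade_tipS [ 553.89109116 -141.52997804  184.03495406] [0.8, 0.6, 0.4]
block [ 591.98194557 -141.37273136  159.56855981] [0.3, 0.3]
[ 546.82577956 -255.37045073  110.        ]
hinge x 686.8257795598163 casey -235.37045073398676
[ 554.7092063  -135.37045073  202.59429268] 184.3672450278714 0.7718886908223502
[ 553.09423599 -135.37045073  171.40900994] 165.44679194051596 0.6295280762160689
[ 557.31054799 -135.37045073  187.78282383] 172.39700174203514 0.7208249584637463
```

Consistent: hinge at x≈687, z 74; case middle at y≈−235.6; pointer height 75 (expect 74); knob height 111 (expect 110). The blade end at radius 173 gives an index of ≈0.70. I refine the blade-end pixels numerically.

Run:
```python
from idx import *
np.set_printoptions(linewidth=200)
for n,f,u,v in(('f7',a,463,89),('f8',b,156,90)):
    g=cv2.cvtColor(f['pixels'],cv2.COLOR_RGB2HSV);sl=np.s_[v-8:v+6,u-13:u+14]
    print(n,'V rows',v-8,'cols',u-13);print(g[...,2][sl]);print((g[...,1][sl]))
```

```text
f7 V rows 81 cols 450
[[141 126  97  73  70  81  91  91  89  89  90  91  92  93  93  92  93  93  93  92  91 110 133 140 140 139 140]
 [141 131 105  74  70  80  89  91  89  89  90  91  92  93  93  93  93  93  93  92  91 108 130 139 139 140 140]
 [142 135 110  77  70  79  88  90  89  88  89  91  92  93  93  93  93  93  94  93  92 103 124 137 139 139 140]
 [142 137 113  80  69  77  86  89  88  89  89  90  92  92  93  93  93  93  94  93  93  99 119 136 139 140 140]
 [142 137 115  83  69  74  84  91  90  89  90  91  92  94  94  94  94  94  94  94  96  97 117 135 139 140 140]
 [143 137 119  88  70  73  86  93  91  90  90  92  94  95  95  96  95  95  95  94  94  96 114 135 139 139 140]
 [142 138 122  91  71  71  81  88  87  87  88  89  91  91  92  92  92  91  92  91  90  93 114 134 139 139 139]
 [143 139 125  98  73  70  76  77  76  77  79  80  79  80  81  81  80  81  81  81  82  92 117 135 139 139 140]
 [142 141 130 104  77  71  71  70  70  71  71  71  72  72  72  71  71  71  70  72  80 103 127 138 140 139 139]
 [142 140 133 110  81  72  69  67  68  68  69  68  69  68  68  67  67  66  66  
[... 3707 characters left out ...]
 6 14  7 46 55 60 60 61 61]
 [59 58 52 45 25 10  7  7  6 10  6  9 10  6  9  7 10  8 11  7 13 47 57 60 59 59 59]
 [59 58 57 54 44 22 14  7  7 11  7  7  7  7  7  7  4  8 10  7 18 52 58 60 62 61 57]
 [59 57 60 58 52 37 17  8 11 11  8  8 11  8  8  8  4  8  9  6 31 52 60 59 59 59 60]
 [61 59 60 60 56 47 34 20 18 15 15 11 15 15 15 15 15 16 16 22 42 55 60 59 59 59 60]
 [60 59 59 60 59 55 51 43 42 41 43 40 42 41 41 43 43 44 46 46 55 58 60 60 59 59 58]
 [61 61 59 59 60 58 59 58 59 58 58 58 58 58 58 58 58 58 57 59 58 60 60 59 59 60 60]
 [62 61 61 61 61 58 61 60 61 61 59 61 60 61 60 61 61 61 61 61 59 60 60 58 58 58 60]
 [60 61 61 60 60 61 61 61 61 60 61 59 59 61 59 59 60 59 61 61 59 58 59 58 60 59 60]]
```

Run:
```python
from idx import *
hx,hz=687,74.5
for n,p,q in(('top edge',(463.3,88),(153,88)),('bot edge',(461.7,92.6),(155.5,92.5)),('mid',(462.5,90.3),(154.3,90.2))):
    X,r=tri([(a,*p),(b,*q)]);print(n,X,r,np.hypot(hx-X[0],X[2]-hz),np.arctan2(X[2]-hz,hx-X[0]))
for th in(.68,.70,.72): print(th,-140*np.cos(th)+36*np.sin(th)+140,140*np.sin(th)+36*np.cos(th)-36)
```

```text
top edge [ 554.73028507 -140.89161925  187.26702963] [0.1, 0.1] 173.81507546624724 0.7059747287420979
bot edge [ 551.96659771 -141.04943097  185.02296968] [0.1, 0.1] 174.49741133129467 0.685911782020049
mid [ 553.37195377 -140.98584881  186.10847673] [0.1, 0.1] 174.10602177609582 0.695849187176437
0.68 53.77636823953496 80.023641237619
0.7 56.11393052072849 81.72479495551832
0.72 58.485046111247726 83.37886032507846
```

The index is at ≈0.697 rad (blade-end radius 174, against 175 given). I go to the knob.

```bash
python3 -m inch '{"jaw":[40,40,40,40,40,40,40,40,40],"translation":[[33,-6,-10],[66,-6,-30],[66,-6,-65],[66,-6,-100],[66,-6,-135],[66,-6,-150],[66,-6,-150],[66,-6,-150],[66,-6,-150]],"yaw":[0,0,0,0,0,0,0,0,0]}'
python3 - <<'E'
from seg import *
from cell import bot,cams
f=cams.grab_frame('wrist');s=bot.state();print(s['position'],s['force'])
g=cv2.cvtColor(f['pixels'],cv2.COLOR_RGB2GRAY)
u,v=proj(f,(546.8,-255.4,110));print(u,v)
for r in(-15,0,15):print([int(x) for x in g[int(v)+r,int(u)-75:int(u)+76:3]])
n,l,st,c=cv2.connectedComponentsWithStats((g<45).astype(np.uint8))
for i in range(1,n):
    if st[i,4]>150:print(st[i],c[i].round(1))
E
```

```text
clock: 11.97
position: [548.2, -255.2, 133.4]
ee_rot: [3.14, 0.002, 0.005]
force: [-1.0, 0.1, 1.6]
grip_width: 40.0
grip_force: 0.0
[ 548.50185655 -255.69087673  134.00869817] [ 0.90078146 -0.35186855  0.72071558]
326.13430906084807 244.86178335715388
[142, 144, 143, 141, 140, 145, 138, 139, 140, 140, 138, 136, 137, 142, 143, 141, 138, 138, 139, 142, 115, 6, 7, 6, 6, 7, 6, 6, 6, 6, 104, 143, 140, 139, 141, 138, 136, 137, 142, 141, 137, 134, 137, 139, 136, 135, 141, 138, 137, 137, 136]
[142, 143, 143, 141, 139, 144, 140, 138, 139, 139, 138, 136, 136, 142, 144, 141, 137, 138, 139, 142, 102, 9, 9, 12, 10, 10, 10, 10, 9, 9, 97, 142, 138, 139, 142, 137, 137, 138, 140, 139, 135, 134, 137, 138, 134, 137, 140, 139, 136, 135, 136]
[47, 45, 48, 46, 46, 45, 44, 12, 4, 6, 104, 122, 121, 123, 125, 124, 122, 122, 124, 125, 89, 9, 8, 8, 8, 8, 9, 9, 8, 10, 105, 130, 127, 130, 132, 127, 127, 131, 131, 129, 109, 10, 9, 9, 44, 46, 46, 47, 46, 43, 46]
[  0   0  34  22 403] [11.2  7.1]
[   0    0  154  247 7504] [ 75.1 156.4]
[ 312  216   29   55 1382] [326.  244.5]
[    0   248   613   152 38724] [311.9 353.3]
```

The knob sits at (326,244.5), where I predicted it, centred between the fingers (281 and 372). I descend and pinch.

```bash
python3 -m inch '{"jaw":[40,40,40,40,8,8,8,8,8,8,8,8],"translation":[[-1,0,-20],[-1,0,-35],[-1,0,-41.5],[-1,0,-41.5],[-1,0,-41.5],[-1,0,-41.5],[-1,0,-41.5],[-1,0,-41.5],[-1,0,-41.5],[-1,0,-41.5],[-1,0,-41.5],[-1,0,-41.5]],"yaw":[0,0,0,0,0,0,0,0,0,0,0,0]}' 90
python3 -m inch '{"jaw":[8,8,8],"translation":[[0,0,0],[0,0,0],[0,0,0]],"yaw":[0,0,0]}'
```

```text
clock: 13.02
position: [546.9, -255.2, 91.6]
ee_rot: [-3.141, 0.003, -0.003]
force: [-0.9, 4.3, 6.3]
grip_width: 13.0
grip_force: 88.1
clock: 13.27
position: [546.9, -255.2, 91.6]
ee_rot: [-3.141, 0.003, -0.004]
force: [-1.8, 3.6, 6.0]
grip_width: 12.5
grip_force: 88.1
```

```bash
python3 -m inch '{"jaw":[8,8,8,8,8,8,8,8,8,8],"translation":[[1,0,3.5],[2,0,7],[4.3,0,13.8],[7,0,20.5],[9.9,0,27.1],[13.3,0,33.5],[16.9,0,39.8],[16.9,0,39.8],[16.9,0,39.8],[16.9,0,39.8]],"yaw":[0,0,0,0,0,0,0,0,0,0]}'
python3 - <<'E'
from cell import bot
s=bot.state();print(s['position'],s['force'],s['wrist_torque'],s['grip_width'])
E
```

```text
clock: 14.1
position: [561.4, -255.2, 127.8]
ee_rot: [-3.14, 0.001, 0.006]
force: [-1.1, -3.3, -15.7]
grip_width: 12.6
grip_force: 87.6
[ 561.39567026 -255.19387413  127.76148224] [ -1.12732724  -3.3394404  -15.73162195] [-0.51122082  0.79854875 -0.42190618] 12.557827247425278
```

```bash
python3 -m inch '{"jaw":[8,8,8,8,8,8,8,8,8,8,8],"translation":[[2,0,3],[3.9,0,6],[8.2,0,11.9],[12.7,0,17.5],[17.5,0,22.9],[22.6,0,28.1],[27.9,0,33],[33.4,0,37.6],[33.4,0,37.6],[33.4,0,37.6],[33.4,0,37.6]],"yaw":[0,0,0,0,0,0,0,0,0,0,0]}'
python3 - <<'E'
from seg import *
from cell import bot,cams
import pickle
d={n:cams.grab_frame(n) for n in('wrist','scene','top')};P=[]
for i in range(4): P.append(bot.state()['position']);cams.grab_frame('wrist')
s=bot.state();print(np.mean(P,0),s['force'],s['grip_width'])
pickle.dump(d,open('f9.pkl','wb'))
f=d['wrist'];print(np.round(f['T'],3).tolist())
for th in(.62,.66,.70):
    c,si=np.cos(th),np.sin(th);p=(687-145*c,-235.6+88,74.5+145*si);k=(687-140*c+36*si,-255.4,74.5+140*si+36*c)
    q=(687-174*np.cos(.697),-141,74.5+174*np.sin(.697))
    print(th,'pointer',[np.round(proj(d[n],p),1) for n in d],'knob',np.round(k,1),'tip',[np.round(proj(d[n],q),1) for n in d])
E
```

```text
clock: 15.02
position: [595.9, -255.6, 167.3]
ee_rot: [3.141, 0.002, -0.003]
force: [-3.1, -4.1, -16.6]
grip_width: 12.2
grip_force: 88.3
[ 595.88779977 -255.64982807  167.21835601] [ -4.12368408  -4.00215126 -15.81086635] 12.583606574642298
[[0.002, 0.953, 0.302, 673.531], [-1.0, 0.002, 0.0, -255.678], [-0.001, -0.302, 0.953, 310.069], [0.0, 0.0, 0.0, 1.0]]
0.62 pointer [array([105. , 304.8]), array([290.3, 159. ]), array([366.4, 191.2])] knob [ 594.  -255.4  185.1] tip [array([ 58.7, 373.5]), array([296.1, 150. ]), array([365.4, 194.7])]
0.66 pointer [array([ 97.9, 304.3]), array([289.2, 157.9]), array([366.6, 189.9])] knob [ 598.5 -255.4  188.8] tip [array([ 58.7, 373.5]), array([296.1, 150. ]), array([365.4, 194.7])]
0.7 pointer [array([ 90.4, 303.3]), array([288. , 156.9]), array([366.7, 188.5])] knob [ 603.1 -255.4  192.2] tip [array([ 58.7, 373.5]), array([296.1, 150. ]), array([365.4, 194.7])]
```

The TCP puts the knob at radius 144 (expected 144.6), so θ≈0.634 and I need +0.063. I nudge up, then check the pointer against the index in the image.

```bash
python3 -m inch '{"jaw":[8,8,8,8,8,8,8],"translation":[[1.7,0,1.4],[3.4,0,2.7],[5,0,4],[6.5,0,5.1],[6.5,0,5.1],[6.5,0,5.1],[6.5,0,5.1]],"yaw":[0,0,0,0,0,0,0]}'
python3 - <<'E'
from seg import *
from cell import bot,cams
import pickle
np.set_printoptions(linewidth=220)
f=cams.grab_frame('wrist');P=[]
for i in range(4): P.append(bot.state()['position']);cams.grab_frame('wrist')
s=bot.state();m=np.mean(P,0);print(m,s['force'],s['grip_width'])
k=m+(0,0,18.9);print('theta',np.arctan2(k[2]-74.5,687-k[0])-np.arctan2(36,140))
pickle.dump({'wrist':f},open('f10.pkl','wb'))
for th in(.67,.69,.71):print(th,proj(f,(687-145*np.cos(th),-147.6,74.5+145*np.sin(th))))
g=cv2.cvtColor(f['pixels'],cv2.COLOR_RGB2GRAY);print(g[270:346:4,40:161:4])
E
```

```text
clock: 15.95
position: [601.3, -255.7, 171.3]
ee_rot: [-3.141, -0.001, 0.008]
force: [-5.8, -5.1, -16.9]
grip_width: 12.4
grip_force: 87.7
[ 601.273228   -255.65895197  171.30085116] [ -5.77183827  -4.69860085 -17.09827733] 12.40856414527547
theta 0.6814323474362655
0.67 (np.float64(103.53723666477683), np.float64(308.59736925653164))
0.69 (np.float64(100.03664140811142), np.float64(308.19155798643055))
0.71 (np.float64(96.45362693598491), np.float64(307.6441859481474))
[[137 136  98  93  92  90  45  26  21  16  14  15  13  20  47  33  35  33  35  33  29  18  77 141 141 141 142 143 141 139 138]
 [138 135 106 105 104 104  99  94  69  38  20  17  29  69  41  34  34  34  35  30  12  11 105 141 140 142 143 142 142 139 139]
 [136 134 111 111 113 111  99  98  97  98  92  91  97  64  38  35  34  34  35  21  12  12 134 141 141 142 144 142 141 138 139]
 [136 135 109 109 109 107 100  97  98  96  93  97  93  54  35  34  34  34  33  18  23  38 140 141 141 143 143 141 141 139 139]
 [136 135 118  97  97 101 100  97  99  95  94  97  84  48  33  35  34  34  36 134 136 137 142 141 142 143 143 142 140
[... 1088 characters left out ...]
135 135 135 135 135 145 142 143 145 145 144 143 142 141 142 146]
 [135 135 136 135 134 135 135 120  96  99 101 102  69  35 108 135 135 136 135 135 145 142 143 145 144 144 142 142 140 143 145]
 [135 135 136 135 135 135 135 104  95 100 100  99  54  35 130 134 135 136 135 136 143 142 143 145 145 144 143 141 140 145 139]
 [136 135 135 136 135 135 134  97  98 100 101  97  42  41 135 136 135 135 135 141 143 142 143 146 146 143 142 141 140  88  10]
 [135 135 135 136 135 135 131  95  99 100 100  88  37  64 135 135 135 135 136 143 143 142 144 145 147 143 143 120  24   8   8]
 [136 135 136 135 135 136 118  96 100 100 100  72  36 100 135 135 135 135 135 145 142 143 145 146 146 139  62   9   9   7   8]]
```

Run:
```python
from seg import *
import pickle
from cell import cams
f=pickle.load(open('f10.pkl','rb'))['wrist']
S=cv2.GaussianBlur(cv2.cvtColor(f['pixels'],cv2.COLOR_RGB2HSV)[...,1].astype(float),(1,5),0)
pts=[]
for v in list(range(282,298))+list(range(320,342)):
    r=S[v,108:150];g=np.diff(r);i=np.argmin(g);w=-g[max(0,i-2):i+3];u=108+max(0,i-2)+0.5+(w*np.arange(len(w))).sum()/w.sum()
    o,d=ray(f,u,v);X=o+d*(-155.6-o[1])/d[1];pts.append((v,u,X[0],X[2],np.arctan2(X[2]-74.5,687-X[0])-np.arcsin(4/np.hypot(X[2]-74.5,687-X[0])),g[i]))
P=np.array(pts);print(P[::4].round(3));print('theta edge',np.median(P[:,4]))
s=cams.grab_frame('scene')
for th in(.66,.70,.74):
    print(th,proj(s,(687-145*np.cos(th),-147.6,74.5+145*np.sin(th))),'index',[np.round(proj(s,(687-r*np.cos(th),-135.6,74.5+r*np.sin(th))),1) for r in(145,174)])
g=cv2.cvtColor(s['pixels'],cv2.COLOR_RGB2GRAY);np.set_printoptions(linewidth=200);print(g[142:172,276:306])
```

```text
[[282.    124.907 583.408 156.869   0.642 -14.375]
 [286.    125.354 581.29  157.123   0.634 -16.75 ]
 [290.    124.596 579.761 158.315   0.634 -17.25 ]
 [294.    123.706 578.308 159.598   0.635 -17.812]
 [320.    118.898 568.649 166.987   0.637 -16.938]
 [324.    118.157 567.203 168.094   0.637 -16.938]
 [328.    117.438 565.755 169.179   0.637 -17.125]
 [332.    116.683 564.338 170.281   0.637 -15.938]
 [336.    115.87  562.961 171.414   0.638 -16.125]
 [340.    115.116 561.563 172.499   0.638 -15.75 ]]
theta edge 0.6368032302620391
0.66 (np.float64(289.2129160187301), np.float64(157.9425551032044)) index [array([291.4, 159.9]), array([298.4, 152.1])]
0.7 (np.float64(288.01194851271663), np.float64(156.9259498590582)) index [array([290.2, 158.9]), array([297. , 150.8])]
0.74 (np.float64(286.7469855920462), np.float64(155.96515068390113)) index [array([288.9, 157.9]), array([295.5, 149.6])]
[[169 168 168 168 170 168 168 166 163 158 156 160 164 163 163 162 162 162 162 163 162 162 162 163 162 162 162 162 162 163]
 [169 168 169 170 170 170 170 169 165 158 155 159 165 167 165 163 162 16
[... 2795 characters left out ...]
131 129 134 134 131 129 136 149 158 162 163 163 163 163 163 163 163 163 163 163 162]
 [175 176 169 150 123 101  98 108 121 128 130 133 130 116 107 112 130 148 158 162 162 163 163 163 163 163 163 163 162 162]
 [177 172 155 128 102  87  84  91 104 112 118 123 116  98  85  89 109 133 150 160 162 162 163 163 163 163 163 163 163 162]
 [175 161 137 111  91  81  80  82  87  93  97  99  94  82  75  78  92 115 136 152 159 162 163 163 163 163 163 162 163 163]
 [165 145 122 102  88  81  79  80  80  81  82  82  81  78  75  76  82  98 119 139 152 159 162 162 163 163 163 163 163 163]
 [146 129 114 102  89  82  80  79  79  79  79  80  79  79  80  82  83  87 101 122 139 152 159 162 163 163 163 163 163 163]]
```

TCP chord geometry gives θ≈0.68–0.69, independent of the hinge estimate. The single-view lid edge reads 0.64, so I check the camera's bias at that image corner using the already triangulated blade end.

Run:
```python
from idx import *
np.set_printoptions(linewidth=220)
f=pickle.load(open('f10.pkl','rb'))['wrist'];print(np.round(f['T'],3)[:3,3],np.round(b['T'],3)[:3,3],np.round(a['T'],3)[:3,3])
T,_=tri([(a,463.3,88),(b,153,88)]);print('pred top-edge mid',proj(f,T))
g=cv2.cvtColor(f['pixels'],cv2.COLOR_RGB2GRAY);print(g[356:396:2,34:100:2])
# lid edge predictions (top edge) for theta
for th in(.64,.66,.68,.70):
    print(th,[np.round(proj(f,(687-s*np.cos(th)+4*np.sin(th),-155.6,74.5+s*np.sin(th)+4*np.cos(th))),1) for s in(140,160)])
```

```text
[ 679.334 -255.902  313.9  ] [ 558.233 -250.683  423.869] [558.365 -58.556 413.359]
pred top-edge mid (np.float64(65.86392823635805), np.float64(375.78915109705963))
[[135 134 120  99  78  59  47  65 116 134 135 134 135 122  98  95  97  99 100 101 100 101 100  83  50  38  36  75 130 136 135 135 135]
 [135 135 133 122  99  80  60  47  60 115 133 134 134 115  96  95  97  99 100 101 101 100  98  74  44  36  37  95 135 135 135 135 135]
 [135 135 135 134 124 104  81  62  48  58 103 133 132 106  96  96  98 100 100 100 101  99  94  67  41  36  41 106 134 135 135 135 135]
 [136 135 135 136 134 124 104  82  63  48  52 103 123 100  95  96  99 100 100 102 100 100  91  58  38  36  52 121 135 135 134 134 135]
 [135 135 135 135 135 135 128 106  85  65  50  50  88  98  96  97 100 100 102 101 101  99  84  51  37  36  69 130 134 135 135 136 135]
 [135 135 135 134 135 135 134 128 108  86  66  54  81  96  95  99 100 101 100 101 102  99  76  46  36  37  86 133 135 136 135 136 135]
 [135 135 135 135 135 135 135 135 129 110  87  73  91  96  97  98 100  99 100 101 101  96  68  41  36  40 103 135 136 135 13
[... 1273 characters left out ...]
80  44  41  38  40  34  28  17   9   8   7   7   8   5   8   9   9   7   8   6   8   9]
 [135 135 135 134 135 134 135 134 135 135 135 121  73  44  40  34  23  12   9   8   9   7   8   8   6   8   9   7   8   8   9   8   8]
 [134 135 135 135 135 135 135 135 135 134 135 134 119  66  29  14   9   8   6   8   8   8   8   8  10   9  10   8   7   8  10   8   9]
 [135 134 135 134 135 134 135 135 135 134 135 131 103  48  11   8   7   6   8   9   8   7   7   7   8   6   7   8   8   9   7  10  10]]
0.64 [array([122.2, 298.1]), array([114.4, 342. ])]
0.66 [array([119.2, 297.6]), array([110.6, 342.2])]
0.68 [array([116.1, 296.9]), array([106.7, 342.2])]
0.7 [array([112.9, 296.1]), array([102.7, 342.1])]
```

The blade end appears exactly where predicted (376,66), so the camera is consistent in that corner. I check the depth using the lid's known 160 mm width (both edges), plus the knob's place in the image.

Run:
```python
from idx import *
np.set_printoptions(linewidth=220)
f=pickle.load(open('f10.pkl','rb'))['wrist']
H=cv2.cvtColor(f['pixels'],cv2.COLOR_RGB2HSV);S=cv2.GaussianBlur(H[...,1].astype(float),(1,5),0)
L=[];R=[]
for v in range(282,342,2):
    for lo,hi,sg,out in((108,150,-1,L),(405,500,1,R)):
        g=sg*np.diff(S[v,lo:hi]);i=int(np.argmax(g));w=np.clip(g[max(0,i-2):i+3],0,None)
        out.append((v,lo+max(0,i-2)+.5+(w*np.arange(len(w))).sum()/w.sum(),g[i]))
L=np.array(L);R=np.array(R);print(R[::4].round(1))
def fit(P):
    P=P[P[:,2]>6];k=np.polyfit(P[:,0],P[:,1],1)
    for _ in range(5):
        r=abs(np.polyval(k,P[:,0])-P[:,1]);k=np.polyfit(P[r<2,0],P[r<2,1],1)
    return k,(r<2).sum()
kl,nl=fit(L);kr,nr=fit(R);print(kl,kr,nl,nr)
for v in(290,310,330):
    ul,ur=np.polyval(kl,v),np.polyval(kr,v)
    D=160*f['fx']/(ur-ul);o,d=ray(f,(ul+ur)/2,v);c=np.array([((ul+ur)/2-f['cx'])/f['fx'],-(v-f['cy'])/f['fy'],-1])*D
    X=f['T'][:3,:3]@c+f['T'][:3,3];print(v,ul,ur,X,'theta',np.arctan2(X[2]-74.5,687-X[0])-np.arcsin(4/np.hypot(X[2]-74.5,687-X[0])))
print('knob pred',proj(f,(601.3,-255.7,190.2)),proj(f,(598,-255.7,187)))
g=H[...,2];print('col326',[int(x) for x in g[180:300:3,326]],'col 320',[int(x) for x in g[180:300:3,318]])
```

```text
[[282.  444.4  18.6]
 [290.  493.   27.7]
 [298.  492.5  26.6]
 [306.  432.6  35.2]
 [314.  425.5  40.1]
 [322.  457.2  55.3]
 [330.  490.5  60.6]
 [338.  464.7  30.3]]
[ -0.18367128 177.66692221] [-3.71807614e-01  5.76970634e+02] 25 2
290 124.40225115115598 469.14642588350154 [ 586.50949775 -242.21067287  168.5911583 ] theta 0.7234620509500689
310 120.72882556085193 461.71027360045304 [ 576.54482553 -239.4681377   169.85479711] theta 0.6847433491729678
330 117.05539997054785 454.2741213174046 [ 566.3577793  -236.66439945  171.14663559] theta 0.6495327035229325
knob pred (np.float64(325.7652907615709), np.float64(287.87294543901896)) (np.float64(325.77515453535824), np.float64(290.6331415872752))
col326 [81, 80, 80, 79, 79, 80, 80, 80, 80, 80, 81, 80, 80, 87, 139, 139, 139, 139, 140, 139, 139, 140, 139, 139, 139, 139, 139, 132, 6, 4, 7, 7, 6, 9, 8, 8, 7, 11, 9, 12] col 320 [79, 81, 79, 80, 79, 78, 78, 79, 79, 80, 81, 81, 80, 95, 144, 146, 145, 145, 145, 145, 145, 146, 145, 145, 143, 144, 144, 137, 8, 7, 6, 6, 7, 7, 8, 9, 9, 10, 10, 12]
```

The knob's rim (row 262.5) and the lid edge agree: the knob has crept about 5 mm in the pads and the true θ≈0.64. I raise the grip to 120 N and build a camera-based θ from edge and rim.

```bash
cat > th.py <<'E'
from seg import *
import pickle
from scipy.optimize import brentq
def edge(f):
    S=cv2.GaussianBlur(cv2.cvtColor(f['pixels'],cv2.COLOR_RGB2HSV)[...,1].astype(float),(1,5),0);o_=[]
    for v in range(318,344):
        g=np.diff(S[v,96:150]);i=int(np.argmin(g));w=-g[max(0,i-2):i+3];u=96+max(0,i-2)+.5+(w*np.arange(len(w))).sum()/w.sum()
        o,d=ray(f,u,v);X=o+d*(-155.6-o[1])/d[1];o_.append(np.arctan2(X[2]-74.5,687-X[0])-np.arcsin(4/np.hypot(X[2]-74.5,687-X[0])))
    return np.median(o_)
def rim(f):
    g=cv2.cvtColor(f['pixels'],cv2.COLOR_RGB2GRAY)[225:300,316:336].mean(1);i=int(np.argmin(np.diff(g)))
    v=225+i+np.clip((g[i]-72)/(g[i]-g[i+1]+1e-6),0,1);T=np.array(f['T'])
    def e(th):
        k=np.array([687-140*np.cos(th)+36*np.sin(th),T[1,3],74.5+140*np.sin(th)+36*np.cos(th)])
        c=T[:3,:3].T@(k-T[:3,3]);n=np.linalg.norm(c);a=np.arctan2(-c[1],-c[2])-np.arcsin(13/n)
        return f['cy']+f['fy']*np.tan(a)-v
    return v,brentq(e,.3,.95)
E
python3 -m inch '{"jaw":[4,4,4,4],"translation":[[0,0,0],[0,0,0],[0,0,0],[0,0,0]],"yaw":[0,0,0,0]}' 120
python3 - <<'E'
from th import *
from cell import bot,cams
for n in('f9','f10'):
    f=pickle.load(open(n+'.pkl','rb'))['wrist'];print(n,edge(f),rim(f))
f=cams.grab_frame('wrist');print('now',edge(f),rim(f),bot.state()['position'])
E
```

```text
clock: 16.58
position: [601.2, -255.7, 171.4]
ee_rot: [-3.141, -0.001, 0.008]
force: [-6.5, -5.0, -16.3]
grip_width: 11.8
grip_force: 117.0
f9 0.5944563770146697 (np.float64(261.0474649396448), 0.5935601340749478)
f10 0.6371816876285701 (np.float64(262.5111906801935), 0.6360153174138004)
now 0.6368135865373932 (np.float64(262.4566003534069), 0.6351524952514538) [ 601.23106252 -255.68739264  171.35888861]
```

Edge and rim agree at θ=0.636, and there is no further creep. I need about +0.06.

```bash
python3 -m inch '{"jaw":[4,4,4,4,4,4,4,4],"translation":[[1.5,0,1.2],[3,0,2.4],[4.5,0,3.5],[6,0,4.6],[7.5,0,5.7],[8.5,0,6.5],[8.5,0,6.5],[8.5,0,6.5]],"yaw":[0,0,0,0,0,0,0,0]}'
python3 - <<'E'
from th import *
from cell import bot,cams
np.set_printoptions(linewidth=220)
d={n:cams.grab_frame(n) for n in('wrist','scene')};f=d['wrist'];print('now',edge(f),rim(f),bot.state()['position'],bot.state()['force'])
pickle.dump(d,open('f11.pkl','wb'))
for th in(.66,.68,.70,.72):print(th,proj(f,(687-145*np.cos(th),-147.6,74.5+145*np.sin(th))))
H=cv2.cvtColor(f['pixels'],cv2.COLOR_RGB2HSV)
print(H[294:330:2,84:132:2,2]);print(H[294:330:2,84:132:2,1])
E
```

```text
clock: 17.3
position: [608.6, -255.7, 176.4]
ee_rot: [-3.141, -0.004, 0.014]
force: [-7.3, -5.6, -18.5]
grip_width: 11.8
grip_force: 117.0
now 0.6943763372551837 (np.float64(264.15904365573715), 0.6932281764816809) [ 608.57981111 -255.72438749  176.38973034] [ -6.44887738  -5.24357083 -19.01481471]
0.66 (np.float64(113.51952162429737), np.float64(314.31010000857583))
0.68 (np.float64(110.3238370306893), np.float64(314.09357417823844))
0.7 (np.float64(107.0563991773644), np.float64(313.74710177497445))
0.72 (np.float64(103.71642125231313), np.float64(313.2649451149702))
[[102 100  99 100 101 102  99  79  58  44  38  36  37  36  36  36  36  36  52 135 151 146 144 143]
 [100  98  99  99 100 102  95  75  54  42  36  36  37  37  35  35  35  36  65 145 151 145 144 143]
 [101  98  99 100 100 102  92  69  51  40  37  37  37  36  35  36  36  36  87 148 149 144 143 143]
 [100  99  99 100 102 102  86  64  48  38  36  37  37  36  35  36  36  38 107 150 149 145 144 143]
 [100  99  99 101 101  99  81  60  44  38  36  36  37  35  34  36  36  47 124 150 147 144 143 142]
 [ 99  99 100 101 102  96  75
[... 1909 characters left out ...]
11  6 10 18 18 16 18 16]
 [13  5 11  5  8  8  8  8  9  7  8 12  7 10 10  7  7  7 11 17 16 18 18 19]
 [12 10  8 10  7  7 10  7  8 10 14 13 13 13 11 11 11 11 13 16 18 19 18 18]
 [10  8 10 10  7  7  7 10  8 12 10  9  9  9  7  9  9  9 13 16 18 18 18 18]
 [ 8 10  7  7  5  7 10  7  6  5  8 12 29 35 32 27 28 24 18 16 16 18 18 16]
 [ 8  8 10  7  7  7  5 10 14  6 13 42 61 62 60 61 59 49 19 18 19 18 16 18]
 [ 8  8 10  7  7 12  7 10  8  7  7 50 61 62 61 62 61 42 17 18 18 18 18 17]
 [ 8 10 10  7  7  7  7  5  9  7 13 58 63 61 62 61 61 36 16 19 19 18 18 19]
 [10  7  7 10  7  7 10  9 10  7 18 58 61 61 61 61 59 27 16 18 18 16 18 17]
 [ 8  7  7  7 10 10  8  7 11 14 38 59 61 61 62 62 56 24 17 18 18 18 17 17]]
```

The pin is now fully visible beside the blade (tip ≈(103,313)). Lid θ=0.694 against index 0.696 in the same camera frame. I hold, check that it stays still, and confirm the spacer is still seated.

```bash
python3 -m inch '{"jaw":[4,4,4,4,4,4,4,4],"translation":[[0,0,0],[0,0,0],[0,0,0],[0,0,0],[0,0,0],[0,0,0],[0,0,0],[0,0,0]],"yaw":[0,0,0,0,0,0,0,0]}'
python3 - <<'E'
from th import *
from cell import bot,cams,job
f=cams.grab_frame('wrist');e,r=edge(f),rim(f);print(e,r,bot.state()['joint_velocities'].round(4))
s0=pickle.load(open('f6.pkl','rb'))['scene']['pixels'];s1=cams.grab_frame('scene')['pixels']
print('holder region diff',np.abs(s0[215:265,325:385].astype(int)-s1[215:265,325:385]).mean())
if abs(e-.696)<.008: print(job.hand_in())
E
```

```text
clock: 18.07
position: [608.6, -255.7, 176.4]
ee_rot: [-3.141, -0.004, 0.014]
force: [-6.2, -5.8, -18.4]
grip_width: 12.0
grip_force: 117.1
0.6940556564582514 (np.float64(264.16219007929357), 0.6931309108897461) [-0.     -0.0013 -0.     -0.0003 -0.     -0.0019]
holder region diff 1.3771111111111112
the job is handed in; nothing more can be done
None
```

The job is handed in at about 18 s: the spacer ring is seated on the holder's foot and released, and the arm is holding the lid still at about 0.694 rad by camera, with the index measured at about 0.696.

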